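# Clamp a bearing housing with the one-hand ratchet clamp

### The arm

A 6-joint arm with a two-finger parallel gripper is mounted at the origin on the work surface. World frame = base frame: x ahead of the robot, y to its left, z up, the work surface at z = 0. Lengths are in m, angles in degrees, forces in N, time in s.
With the tool pointing down it reaches from about 0.3 to 0.75 m from the base axis. Payload 8.5 kg.
Tool frame: the origin (TCP) lies between the finger pads, 19 mm behind the fingertips; this is the grasp point; z points along the fingers, y is the line along which they close (so a half turn about z gives the same grasp; the last joint's range is limited). The gripper opens to 85 mm and grips with 20 to 120 N. Pads are 22 mm wide; open, the fingers measure 114 mm over their backs; the gripper's body (76 mm by 85 mm) begins 54 mm behind the grasp point. The pads swing forward as they close: fully open they stand 13 mm farther back than shut.
Start: joints at [56.075, 21.807, 74.336, -0, 83.858, -12.336], TCP at [0.202, 0.511, 0.25] pointing down, gripper open.
Joint ranges: [-178.18, 178.18], [-50.72, 133.34], [12.68, 142.11], [-81.47, 261.47], [9.98, 163.14], [-165.26, 165.26]. Speed limits (degrees/s): [136.94, 136.94, 180, 180, 180, 180].

### API

Orientations are given as a 3x3 rotation matrix whose columns are the frame's x, y, z axes.
In Python, from rig import env, optics gives the robot as it stands.
- The arm moves only by the shell command python3 -m jog 'ROWS' [OPENING] [FORCE]. ROWS is JSON, a list of rows, each an object with "linear": the shift along the tool's x, y, z in units of 40 mm (1.0 is 40 mm), a list of three; "roll": the turn about the tool's z in units of 5 degrees (1.0 is 5 degrees). A call has 1 to 12 rows; each row shifts and turns the commanded pose from where the row before left it, along the tool's axes as they then stand; what a row does not reach is not made up. A row lasts 1/12 s, in which the tool goes at most 41.7 mm and 7.16 degrees, less where a joint would pass 70% of its speed; a pose out of reach is approached as far as the arm can. A call is refused whole if a number of a shift passes 1 or a number of a turn 1, either way. A call with a gripper value outside its range is refused whole. OPENING is the opening, from -1 (shut) to 1 (fully open), set as the call begins (- or left out, the last holds). The fingers move at their own pace and stop on an object; FORCE is the grip in N (left out, the last holds). Time passes only in rows, so rows that do not move let the fingers close. It gives the time, the measured TCP pose, the force, the opening and the grip force at its end, in the units of the state.
- env.observe(): the state, without advancing time (a new reading comes with each control period).
- optics.get_image(name): name is "side" or "top"; returns the picture (400x640x3 uint8, red, green, blue); there is no depth.
- optics.calibration(name): a dict with "fov_y" (degrees; the focal length in pixels is half the picture's height over the tangent of half this angle, whatever the lens; pixels are square), "cx", "cy" (the principal point, pixels), "T" (4x4, takes a point from camera to world coordinates). Camera axes: x right, y down, z forward; pixel columns grow to the right and rows downward; lengths in m; the calibration is good to about 2 mm. A picture is of the moment at which its call begins. calibration takes no time and is no camera call.
- env.close_job(): hands the job in; it is judged then, once.
The state is a dict: "time_s": time; "q": joint angles; "qvel": joint speeds; "joint_efforts": joint torques, N m; "position": TCP position; "tool_rot": TCP orientation; "ft_force": force on the tool from outside, world axes, zero at the start; "wrist_torque": the same for the moment, N m; "grip_width": finger opening in m; "gripper_force": force on a finger pad.
Only numpy, scipy, OpenCV 4.12 (cv2) and the standard library are available. Lean on these libraries where they do the work, as an engineer would, in place of code of your own. Each camera call takes 0.05 s, during which the arm holds its last target. There are 200 camera calls.

### The job

Lift the bearing housing (the arch-shaped casting with a long foot) out of the moulded tray, stand it on its foot in the middle of the bench clamp's bed with a flat bored face close to the fixed jaw, and let it go. Then pump the trigger towards the handle, letting it come back between strokes, until the sprung nose of the sliding jaw presses the housing flush against the fixed jaw and is itself pushed in about half way, and finish while still holding the trigger squeezed like that. Do not crush the housing by driving the nose hard against its stop, move the sliding jaw only by the trigger, and leave the flange, carton, jar and screwdriver alone.

Things in the scene. Friction and masses are not known exactly. Their poses are not given: they have to be found in the camera images.
- tray: Black moulded tray, 140 (x) by 104 (y) by 22 mm high, fixed; origin under its centre. Two like cavities, each 44 (x) by 84 (y) mm, 15 mm deep (floor 7 mm above the bench), centred at its x = -38 and +38 mm. One holds the housing, the other the flange; which is which varies.
- housing: Cast aluminium bearing housing, about 0.35 kg, loose. Foot 40 (x) by 80 (y) by 12 mm; on it a body 40 (x) by 44 (y) mm, sides upright up to 40 mm above the underside, then a half-round arch about x, top at 62 mm. Flat bored faces at x = +-20 mm. Origin: centre of the underside, z up. May stand either way round. Take it from above across the 44 mm, along its y.
- clamp: One-hand ratchet bar clamp bolted to the bench. Origin on the bench under the grip, x along the bar from handle to jaws, z up. Fixed black handle: x -15 to -1, y -16 to 16 mm, top z 138. Ratchet housing under the grip: x -33 to 57, top z 58. Fixed jaw: 60 mm wide, top z 90, its face at x = 90 looks to +x. Sole plate x -65 to 235, 92 wide, 6 high.
- bed (a point): On top of the clamp's bed, in its middle, 34 mm above the bench, at clamp x = 110: where the housing's origin lies when it is flush with the fixed jaw. The bed is two flat rails, clamp x 90 to 205, y -45 to 45 mm, with a 16 mm slot for the bar between.
- grip (a point): Middle of the grip when fully squeezed, clamp x = 0, z = 107 mm. With the TCP here, tool down and fingers closing along clamp x, wide-open fingers (pads over 72 mm apart) straddle handle and resting trigger, and closing squeezes the trigger. Handle and trigger together measure 50 mm at rest (clamp x -15 to 35), 30 mm fully squeezed (-15 to 15).
- trigger: Grey trigger paddle, 12 (x) by 30 (y) mm, z 63 to 135, on the jaw side of the handle. Slides along clamp x: origin at bench height, at clamp x = 29 mm at rest, 9 fully squeezed; a spring of 2 to 4 N returns it. A full stroke without load drags the sliding jaw 14 to 20 mm towards the fixed jaw (pawl on 6 mm teeth); on the way back the jaw stays.
- jaw: Sliding jaw on a toothed bar, 44 mm wide, 18 thick, top z 79. Origin mid-thickness, at bench height; clamp x = 211 mm wide open, 0 to 22 less at the start. A brake of about 4 N holds it; a stronger push of the nose spring slides it back when the trigger is let go. The bar (z 7 to 20) sticks out behind the handle to clamp x = -124 wide open, -186 shut.
- nose (a joint): How far the sprung nose is pushed in, m: 0 free, 0.012 at its stop. Its spring gives 2 N at first touch and 21 N at the stop, 1.6 N per mm; beyond the stop it is rigid.
- nose_tip (a point): Centre of the nose's front, a rubber disc of 24 mm diameter looking to the fixed jaw, 52 mm above the bench (18 above the bed). With the nose free it is 31 mm nearer the fixed jaw than the sliding jaw's origin.
- flange: Bystander in the other cavity: round aluminium flange, 40 mm diameter, with a boss 26 mm in diameter, 40 mm high; origin under its centre.
- carton: Bystander: cardboard carton 70 by 120 by 60 mm; origin under its centre.
- jar: Bystander: jar, 64 mm diameter, 90 mm high; origin under its centre.
- driver: Bystander: screwdriver lying on the bench.
Things that resemble listed ones, but are neither listed nor needed, are in the scene too. What is shaped like the housing but blue or pink is not meant.

How it is judged (in metres and radians):
On the way, in this order (a step that is already met when the one before it is completed fails the run):
1. the housing is lifted clear of the tray (height (world z) of housing above 0.04 m), for 0.1 s.
2. the housing stands on the bed between the jaws, let go, not yet touched by the nose (x of housing in the frame of clamp between 0.105 and 0.13 m and y of housing in the frame of clamp between -0.015 and 0.015 m and z of housing in the frame of clamp below 0.038 m and angle between housing's own z axis and vertical below 0.1 rad and contact force between the fingers and housing below 0.1 N and contact force between jaw and housing below 0.5 N), for 0.2 s.
At the end, for the whole second after the job is handed in: The fingers hold the trigger squeezed (over 5 N) and the nose presses the housing with 7 to 35 N; the housing stands on the bed, tilt and turn under 0.1 rad, flush with the fixed jaw within 3 mm, within 16 mm of the bed's middle line, at rest, not touched by the robot (contact force between jaw and housing between 7 and 35 N and contact force between the fingers and trigger above 5 N and contact force between each of the arm, the fingers and housing below 0.5 N and x of housing in the frame of clamp between 0.107 and 0.113 m and y of housing in the frame of clamp between -0.016 and 0.016 m and z of housing in the frame of clamp between 0.031 and 0.038 m and angle between the x axis of housing and the x axis of clamp, either way round below 0.1 rad and angle between housing's own z axis and vertical below 0.1 rad and linear speed of housing below 0.02 m/s); the arm keeps its last pose, push and grip.
It fails at once if the housing is crushed: over 45 N from the sliding jaw (contact force between jaw and housing above 45 N).
It fails at once if the robot pushes the sliding jaw, bar or nose itself (over 3 N) (contact force between any of the arm, the fingers and jaw above 3 N).
It fails at once if a bystander is moved by over 30 mm (distance of any of flange, carton, jar, driver from where it was at the start of the episode above 0.03 m).
It also fails if it takes over 45 s, if anything falls off the work surface, if the arm or the gripper's body presses on something with over 40 N, if the wrist force passes 120 N, or if a joint passes its speed limit or range.

## Working session

There is one attempt and no reset: what is moved stays moved. The work goes in short steps, Python scripts to look and compute and a shell command to move; the robot and the scene stay as the last step left them, time stands still between calls to the robot, and variables do not carry over. Pictures are saved under pics/ and viewed, at most 10 in all, crops included, and the job is handed in when it is done.

```bash
ls; mkdir -p pics; python3 - <<'E'
from rig import env,optics
import cv2
for n in("side","top"):
    im=optics.get_image(n);cv2.imwrite(f"pics/{n}0.png",im[:,:,::-1]);print(n,{k:(v.round(4).tolist() if k=='T' else v) for k,v in optics.calibration(n).items()})
print(env.observe())
E
```

```text
pics
side {'fov_y': 54.64798028047067, 'cx': 322.1115055478913, 'cy': 193.9265377301459, 'T': [[0.8224, -0.4435, 0.3564, 0.2041], [-0.5686, -0.62, 0.5406, -0.5742], [-0.0188, -0.6473, -0.762, 0.8229], [0.0, 0.0, 0.0, 1.0]]}
top {'fov_y': 50.34141912793011, 'cx': 316.6230713932875, 'cy': 205.64837712755732, 'T': [[-0.008, -0.9938, 0.1111, 0.4543], [-0.9999, 0.0093, 0.0112, -0.0513], [-0.0122, -0.111, -0.9937, 1.1436], [0.0, 0.0, 0.0, 1.0]]}
{'time_s': 0.1, 'q': array([ 5.60758655e+01,  2.18366903e+01,  7.43781928e+01,  5.42439713e-04,
        8.38575087e+01, -1.23351206e+01]), 'qvel': array([ 0.08425048,  0.0153556 , -0.15344825,  0.00813321,  0.02487608,
       -0.12599919]), 'joint_efforts': array([ 2.28134493e-03, -4.49220979e+01, -2.31654185e+01, -2.66312572e-04,
        3.69863701e-03,  2.94415099e-05]), 'position': array([0.20223356, 0.51122339, 0.24949068]), 'tool_rot': array([[-9.29846580e-01,  3.67946775e-01, -7.12948734e-04],
       [ 3.67947360e-01,  9.29846037e-01, -1.04314854e-03],
       [ 2.79109415e-04, -1.23229570e-03, -9.99999202e-01]]), 'ft_force': array([-1.35289019, -0.05292131,  0.59907081]), 'wrist_torque': array([-0.01214741, -0.04372753,  0.00451965]), 'gripper_force': 0.0, 'grip_width': 0.08549131889063559}
```

View pics/top0.png

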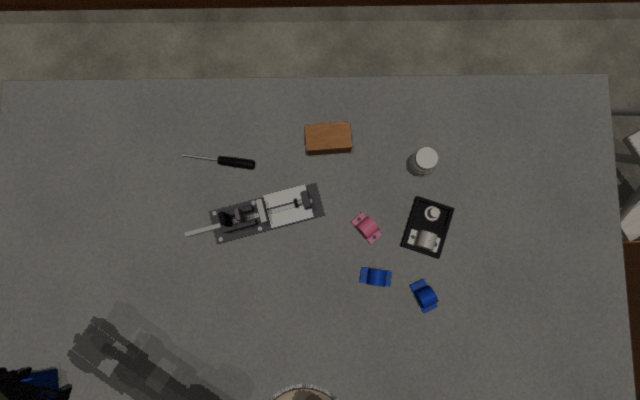

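View pics/side0.png

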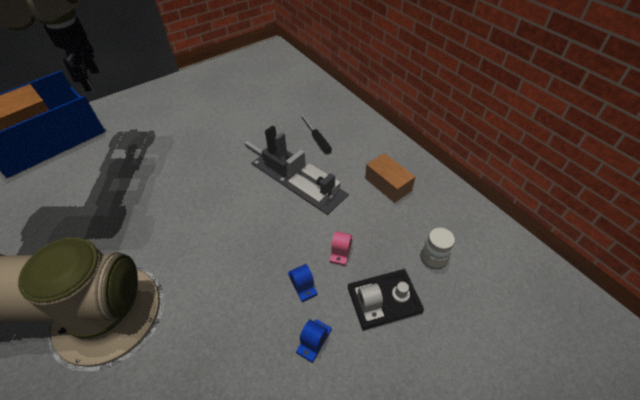

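Top view: the tray is near (427,227), with the housing at about (424,240) and the flange at (432,213). The clamp spans (212..325, 185..242), with the handle near (228,215) and the sliding jaw near (306,200). I'll enlarge those areas next.

```bash
cat > h.py <<'E'
import numpy as np,cv2
from rig import env,optics
def cal(n):
    c=optics.calibration(n);return c,200/np.tan(np.radians(c['fov_y']/2)),np.array(c['T'])
def ray(n,uv):
    c,f,T=cal(n);d=T[:3,:3]@np.array([(uv[0]-c['cx'])/f,(uv[1]-c['cy'])/f,1]);return T[:3,3],d
def onz(n,uv,z):
    o,d=ray(n,uv);return o+d*(z-o[2])/d[2]
def proj(n,p):
    c,f,T=cal(n);q=T[:3,:3].T@(np.array(p)-T[:3,3]);return np.array([c['cx']+f*q[0]/q[2],c['cy']+f*q[1]/q[2]])
E
python3 - <<'E'
import cv2,numpy as np
t=cv2.imread('pics/top0.png')
s=cv2.imread('pics/side0.png')
a=cv2.resize(t[175:250,180:330],(750,375),interpolation=cv2.INTER_CUBIC)
b=cv2.resize(t[190:265,390:465],(375,375),interpolation=cv2.INTER_CUBIC)
g=lambda x:np.clip((x/255.)**.6*255,0,255).astype('uint8')
c=np.zeros((600,800,3),'uint8');
cv2.imwrite('pics/clamp_top.png',g(a))
b2=cv2.resize(t[190:265,390:465],(400,400),interpolation=cv2.INTER_CUBIC)
s2=cv2.resize(s[260:340,340:430],(400,356),interpolation=cv2.INTER_CUBIC)
c[:400,:400]=b2;c[:356,400:]=s2
cv2.imwrite('pics/tray.png',g(c[:400]))
E
```

```text
(no output)
```

View pics/clamp_top.png

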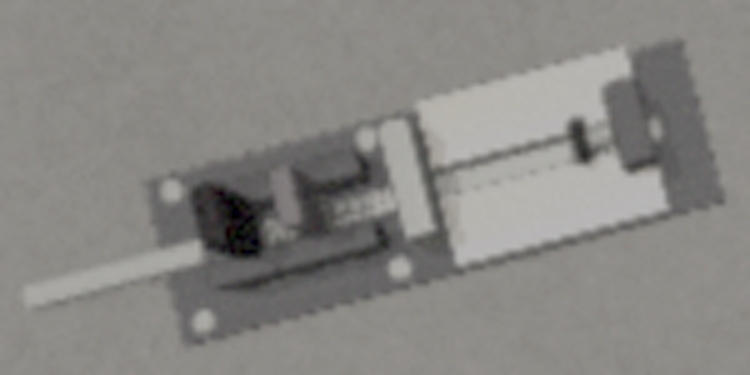

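View pics/tray.png

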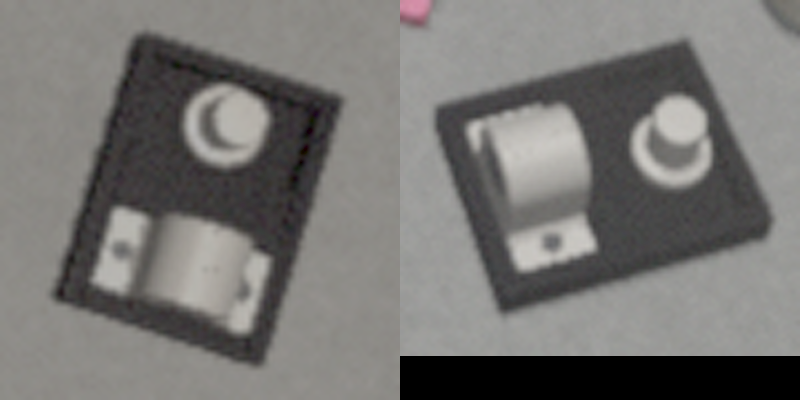

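The first crop shows the clamp's sole, rails, handle, fixed jaw and sliding jaw clearly. The second shows the housing seated in the lower cavity, with its length along the cavity's long side. Next I fit rigid poses to the corners.

```bash
cat > m.py <<'E'
from h import *
def fit(model,pts):
    m=np.array(model,float);p=np.array(pts)[:,:2];mc=m.mean(0);pc=p.mean(0)
    H=(m-mc).T@(p-pc);a=np.arctan2(H[0,1]-H[1,0],H[0,0]+H[1,1]);R=np.array([[np.cos(a),-np.sin(a)],[np.sin(a),np.cos(a)]])
    t=pc-R@mc;return t,np.degrees(a),np.abs(m@R.T+t-p).max()
def crop(c,x0,y0,s): return (np.array(c)+.5)/s-.5+[x0,y0]
def P(cs,z,x0=180,y0=175,s=5,n='top'): return [onz(n,crop(c,x0,y0,s),z) for c in cs]
if __name__=='__main__':
    # handle left (larger y), so clamp +x points to world -y
    sole=P([(148,180),(685,38),(725,203),(188,345)],.006)
    rail=P([(415,100),(628,45),(668,208),(457,268)],.034)
    S=[(-.065,.046),(.235,.046),(.235,-.046),(-.065,-.046)]
    R=[(.09,.045),(.205,.045),(.205,-.045),(.09,-.045)]
    print('sole',fit(S,sole)); print('all',fit(S+[R[0],R[3]],sole+[rail[0],rail[3]]))
    t,a,e=fit(S,sole)
    tr=P([(140,35),(342,98),(262,365),(55,297)],.022,390,190,16/3)
    # long axis x: from flange end to housing end
    tt=fit([(.07,.052),(.07,-.052),(-.07,-.052),(-.07,.052)],tr);print('tray',tt)
    b=np.radians(tt[1]);print('cavity',tt[0]-.038*np.array([np.cos(b),np.sin(b)]))
    ho=P([(112,205),(92,288),(272,255),(240,333)],.019,390,190,16/3)
    print('hous',fit([(.02,.04),(-.02,.04),(.02,-.04),(-.02,-.04)],ho))
    # side view tray/housing
    s=400/90
    str_=P([(438,105),(690,40),(772,215),(505,310)],0,340,260,s) if 0 else None
    sh=[onz('side',((u-400+.5)/s-.5+340,(v+.5)/s-.5+260),.019) for u,v in [(516,270),(597,252)]]
    print('side foot end corners',sh); print('top foot right corners',ho[2:])
E
python3 m.py
```

```text
sole (array([0.54243316, 0.17747431]), np.float64(-75.66421656105842), np.float64(0.0019411269361763461))
all (array([0.54242342, 0.17808681]), np.float64(-75.66679630853075), np.float64(0.0017617827535809372))
tray (array([ 0.52140971, -0.32855953]), np.float64(-18.94424259082023), np.float64(0.0018442691775250042))
cavity [ 0.48546798 -0.31622291]
hous (array([ 0.48605641, -0.31773832]), np.float64(-18.182751832258287), np.float64(0.002952973135694925))
side foot end corners [array([ 0.45476071, -0.34839466,  0.019     ]), array([ 0.49222641, -0.3638398 ,  0.019     ])]
top foot right corners [array([ 0.49311127, -0.36373875,  0.019     ]), array([ 0.4550398 , -0.34654701,  0.019     ])]
```

```bash
cat > w.py <<'E'
# usage: w.py x y z yangle -> remaining tool shift (units) and roll units
import sys
from h import *
x,y,z,a=map(float,sys.argv[1:5]);s=env.observe();R=s['tool_rot']
d=R.T@(np.array([x,y,z])-s['position'])/.04
ang=np.degrees(np.arctan2(R[1,1],R[0,1]));r=-((a-ang+90)%180-90)/5
print('t',round(s['time_s'],2),'pos',s['position'].round(4),'yang',round(ang,2),'shift',d.round(2),'roll',round(r,2),'w',round(s['grip_width'],4),'gf',round(s['gripper_force'],1),'ft',s['ft_force'].round(1))
E
R='{"linear":[-0.65,-0.75,0],"roll":0}'
python3 -m jog '[{"linear":[-0.65,-0.75,0],"roll":-0.5},{"linear":[-0.65,-0.75,0],"roll":0},{"linear":[-0.65,-0.75,0],"roll":0},{"linear":[-0.65,-0.75,0],"roll":0},{"linear":[-0.65,-0.75,0],"roll":0},{"linear":[-0.65,-0.75,0],"roll":0},{"linear":[-0.65,-0.75,0],"roll":0},{"linear":[-0.65,-0.75,0],"roll":0},{"linear":[-0.65,-0.75,0],"roll":0},{"linear":[-0.65,-0.75,0],"roll":0},{"linear":[-0.65,-0.75,0],"roll":0},{"linear":[-0.65,-0.75,0],"roll":0}]' 1 40
python3 w.py 0.486 -0.317 0.15 71
```

```text
time_s: 1.1
position: [0.3779, 0.0666, 0.25]
tool_rot: [[-0.945, 0.327, 0.0], [0.327, 0.945, 0.0], [0.0, 0.0, -1.0]]
ft_force: [1.0, -0.2, -0.1]
grip_width: 0.0852
gripper_force: 0.0
t 1.1 pos [0.3779 0.0666 0.25  ] yang 70.9 shift [-5.69 -8.18  2.5 ] roll -0.02 w 0.0852 gf 0.0 ft [ 1.  -0.2 -0.1]
```

```bash
python3 -m jog '[{"linear":[-0.57,-0.81,0.1],"roll":0},{"linear":[-0.57,-0.81,0.1],"roll":0},{"linear":[-0.57,-0.81,0.1],"roll":0},{"linear":[-0.57,-0.81,0.1],"roll":0},{"linear":[-0.57,-0.81,0.1],"roll":0},{"linear":[-0.57,-0.81,0.1],"roll":0},{"linear":[-0.57,-0.81,0.1],"roll":0},{"linear":[-0.57,-0.81,0.1],"roll":0},{"linear":[-0.57,-0.81,0.1],"roll":0},{"linear":[-0.57,-0.81,0.1],"roll":0},{"linear":[0,0,0.5],"roll":0},{"linear":[0,0,0.5],"roll":0}]'
python3 w.py 0.486 -0.317 0.044 71
python3 - <<'E'
from h import *
t=optics.get_image('side');i=cv2.resize(t[230:350,310:450],(700,600),interpolation=cv2.INTER_CUBIC)
cv2.imwrite('pics/above.png',i[:,:,::-1])
E
```

```text
time_s: 2.1
position: [0.4875, -0.3144, 0.1689]
tool_rot: [[-0.944, 0.329, 0.001], [0.329, 0.944, -0.001], [-0.001, -0.0, -1.0]]
ft_force: [0.0, 0.3, -0.8]
grip_width: 0.0857
gripper_force: 0.0
t 2.1 pos [ 0.4875 -0.3144  0.1689] yang 70.77 shift [ 0.02 -0.07  3.12] roll -0.05 w 0.0857 gf 0.0 ft [ 0.   0.3 -0.8]
```

View pics/above.png

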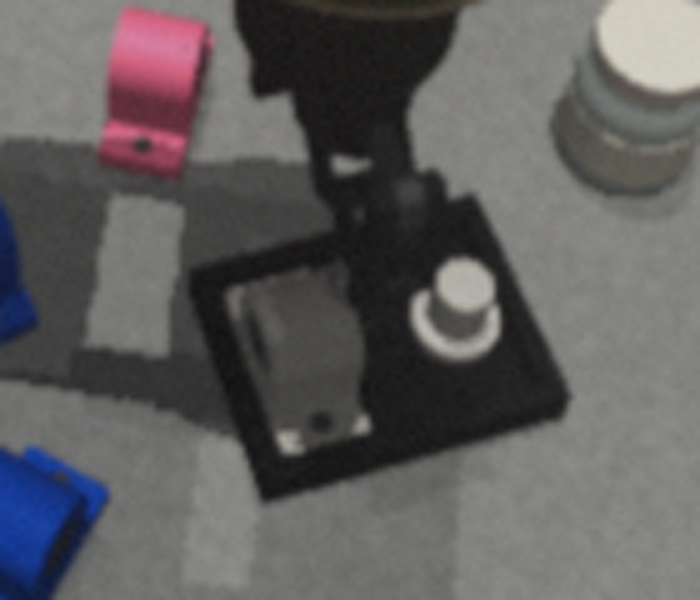

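The gripper hangs above the housing, in line with it. The flange at about (455,310) of the crop is clear, so I go down and grip.

```bash
python3 -m jog '[{"linear":[0,-0.06,0.6],"roll":0},{"linear":[0,0,0.6],"roll":0},{"linear":[0,0,0.6],"roll":0},{"linear":[0,0,0.5],"roll":0},{"linear":[0,0,0.4],"roll":0},{"linear":[0,0,0.3],"roll":0},{"linear":[0,0,0.1],"roll":0},{"linear":[0,0,0],"roll":0}]' 1 50
python3 -m jog '[{"linear":[0,0,0]},{"linear":[0,0,0]},{"linear":[0,0,0]},{"linear":[0,0,0]},{"linear":[0,0,0]},{"linear":[0,0,0]},{"linear":[0,0,0]},{"linear":[0,0,0]}]' -1 50
python3 w.py 0.486 -0.317 0.044 71
```

```text
time_s: 2.82
position: [0.4864, -0.3141, 0.0455]
tool_rot: [[-0.945, 0.327, -0.001], [0.327, 0.945, 0.001], [0.002, 0.001, -1.0]]
ft_force: [-0.2, 0.9, -0.2]
grip_width: 0.0852
gripper_force: 0.0
t 2.82 pos [ 0.4864 -0.3141  0.0455] yang 70.93 shift [-0.02 -0.07  0.04] roll -0.01 w 0.0852 gf 0.0 ft [-0.2  0.9 -0.2]invalid input
```

```bash
python3 -m jog '[{"linear":[0,0,0],"roll":0},{"linear":[0,0,0],"roll":0},{"linear":[0,0,0],"roll":0},{"linear":[0,0,0],"roll":0},{"linear":[0,0,0],"roll":0},{"linear":[0,0,0],"roll":0},{"linear":[0,0,0],"roll":0},{"linear":[0,0,0],"roll":0},{"linear":[0,0,0],"roll":0}]' -1 50
python3 w.py 0.486 -0.317 0.044 71
```

```text
time_s: 3.57
position: [0.487, -0.3152, 0.0472]
tool_rot: [[-0.945, 0.327, 0.002], [0.327, 0.945, -0.002], [-0.002, -0.001, -1.0]]
ft_force: [-1.8, -1.4, 5.9]
grip_width: 0.0429
gripper_force: 53.1
t 3.57 pos [ 0.487  -0.3152  0.0472] yang 70.91 shift [ 0.01 -0.05  0.08] roll -0.02 w 0.0429 gf 53.1 ft [-1.8 -1.4  5.9]
```

```bash
python3 -m jog '[{"linear":[0,0,-0.2],"roll":0},{"linear":[0,0,-0.3],"roll":0},{"linear":[0,0,-0.5],"roll":0},{"linear":[0,0,-0.7],"roll":0},{"linear":[0,0,-0.7],"roll":0},{"linear":[0,0,-0.7],"roll":0},{"linear":[0,0,-0.7],"roll":0},{"linear":[0,0,0],"roll":0}]' -1 50
python3 w.py 0.5711 0.0655 0.17 14.3
python3 - <<'E'
from h import *
for n in('top','side'):
    t=optics.get_image(n);s=env.observe()['position'];u,v=proj(n,s).astype(int);print(n,u,v)
    i=cv2.resize(t[v-40:v+60,u-50:u+50],(400,400),interpolation=cv2.INTER_CUBIC)
    cv2.imwrite(f'pics/lift_{n}.png',i[:,:,::-1])
a=np.hstack([cv2.imread('pics/lift_top.png'),cv2.imread('pics/lift_side.png')]);cv2.imwrite('pics/lift.png',np.clip((a/255.)**.6*255,0,255).astype('uint8'))
E
```

```text
time_s: 4.23
position: [0.4877, -0.3152, 0.2038]
tool_rot: [[-0.945, 0.327, 0.007], [0.327, 0.945, -0.006], [-0.008, -0.003, -1.0]]
ft_force: [1.6, -0.6, -1.5]
grip_width: 0.0427
gripper_force: 52.6
t 4.23 pos [ 0.4877 -0.3152  0.2038] yang 70.93 shift [1.15 9.68 0.8 ] roll 11.33 w 0.0427 gf 52.6 ft [ 1.6 -0.6 -1.5]
top 441 237
side 373 257
```

View pics/lift.png

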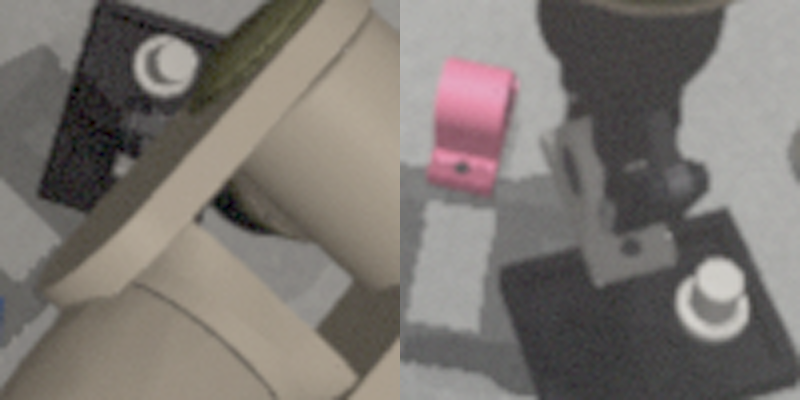

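The side view shows the housing lifted upright in the fingers, its foot end corners at about (603,287) and (677,265) of the picture. Check the held offset.

```bash
python3 - <<'E'
from h import *
s=env.observe();R=s['tool_rot'];p=s['position']
for u,v in[(603,287),(677,265)]:
    px=((u-400+.5)/4-.5+323,(v+.5)/4-.5+217)
    q=onz('side',px,p[2]-.040); print((R.T@(q-p)).round(4))
# sliding jaw in clamp frame from first picture: top face corners z=.079
from m import P
c=np.radians(-75.67);C=np.array([[np.cos(c),-np.sin(c)],[np.sin(c),np.cos(c)]])
for q in P([(607,88),(638,80)],.079)+P([(580,120)],.052): print('jaw',C.T@(q[:2]-[.5424,.1780]))
E
```

```text
[ 0.0127 -0.0403  0.04  ]
[-0.0246 -0.0394  0.04  ]
jaw [0.18875974 0.0194629 ]
jaw [0.20494169 0.01938776]
jaw [0.17075317 0.01096471]
```

```bash
python3 -m jog '[{"linear":[0.1,0.5,0],"roll":0},{"linear":[0.1,0.8,0],"roll":0},{"linear":[0.1,0.95,0],"roll":0},{"linear":[0.1,0.95,0],"roll":0},{"linear":[0.1,0.95,0],"roll":0},{"linear":[0.1,0.95,0],"roll":0},{"linear":[0.1,0.95,0],"roll":0},{"linear":[0.1,0.95,0],"roll":0},{"linear":[0.1,0.95,0],"roll":0},{"linear":[0.1,0.95,0],"roll":0},{"linear":[0.1,0.8,0],"roll":0},{"linear":[0,0,0],"roll":0}]' -1 50 >/dev/null
python3 -m jog '[{"linear":[0,0,0],"roll":0.6},{"linear":[0,0,0],"roll":1},{"linear":[0,0,0],"roll":1},{"linear":[0,0,0],"roll":1},{"linear":[0,0,0],"roll":1},{"linear":[0,0,0],"roll":1},{"linear":[0,0,0],"roll":1},{"linear":[0,0,0],"roll":1},{"linear":[0,0,0],"roll":1},{"linear":[0,0,0],"roll":1},{"linear":[0,0,0],"roll":1},{"linear":[0,0,0],"roll":0.7}]'
python3 w.py 0.5704 0.0685 0.16 14.3
```

```text
time_s: 6.33
position: [0.5709, 0.0665, 0.196]
tool_rot: [[-0.244, 0.97, -0.004], [0.97, 0.244, 0.001], [0.002, -0.004, -1.0]]
ft_force: [-0.7, 0.6, -3.3]
grip_width: 0.0428
gripper_force: 52.7
t 6.33 pos [0.5709 0.0665 0.196 ] yang 14.14 shift [0.05 0.   0.9 ] roll -0.03 w 0.0428 gf 52.7 ft [-0.7  0.6 -3.3]
```

```bash
python3 -m jog '[{"linear":[0,0,0.3],"roll":0},{"linear":[0,0,0.5],"roll":0},{"linear":[0,0,0.4],"roll":0},{"linear":[0,0,0.2],"roll":0},{"linear":[0,0,0],"roll":0},{"linear":[0,0,0],"roll":0}]'>/dev/null
python3 w.py 0.5704 0.0685 0.074 14.3
python3 - <<'E'
from h import *
t=optics.get_image('side')
i=cv2.resize(t[110:230,240:380],(700,600),interpolation=cv2.INTER_CUBIC)
cv2.imwrite(f'pics/over.png',np.clip((i[:,:,::-1]/255.)**.6*255,0,255).astype('uint8'))
E
```

```text
t 6.83 pos [0.5716 0.0665 0.1415] yang 14.4 shift [ 0.06 -0.01  1.69] roll 0.02 w 0.0432 gf 52.6 ft [-0.3 -0.1 -3.6]
```

View pics/over.png

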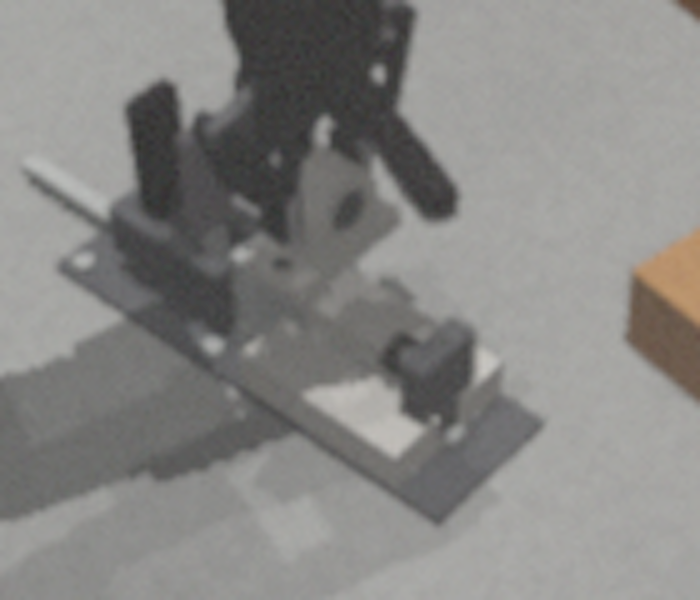

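The housing hangs over the bed. Its outer foot bottom edge runs from about (312,300) to (400,215) in the crop. Convert that to the clamp frame.

```bash
python3 - <<'E'
from h import *
c=np.radians(-75.67);C=np.array([[np.cos(c),-np.sin(c)],[np.sin(c),np.cos(c)]])
o=np.array([.5424,.1780]);f=lambda q:(C.T@(q[:2]-o)).round(4)
p=env.observe()['position'];print('tcp',f(p))
F=lambda u,v,z:f(onz('side',((u+.5)/5-.5+240,(v+.5)/5-.5+110),z))
for u,v in[(312,300),(400,215)]:
    for z in(.097,.1015,.106):print(z,F(u,v,z))
# check of clamp pose from side: sole corners & rail end corners
print('sole .235,-/+ .046',F(438,522,.006),F(543,424,.006),'left end',F(60,265,.006))
print('rail .205,-.045',F(395,458,.034) )
E
```

```text
tcp [0.1154 0.0011]
0.097 [ 0.1356 -0.0286]
0.1015 [ 0.1388 -0.0316]
0.106 [ 0.1419 -0.0346]
0.097 [0.1287 0.0488]
0.1015 [0.1319 0.0453]
0.106 [0.1351 0.0418]
sole .235,-/+ .046 [ 0.2343 -0.0444] [0.2344 0.0448] left end [-0.0636 -0.0434]
rail .205,-.045 [ 0.2036 -0.0429]
```

```bash
python3 -m jog '[{"linear":[0,0,0.3],"roll":0},{"linear":[0,0,0.4],"roll":0},{"linear":[0,0,0.3],"roll":0},{"linear":[0,0,0.3],"roll":0},{"linear":[0,0,0.2],"roll":0},{"linear":[0,0,0.1],"roll":0},{"linear":[0,0,0],"roll":0}]'
python3 -m jog '[{"linear":[0,0,0.03],"roll":0},{"linear":[0,0,0.03],"roll":0},{"linear":[0,0,0],"roll":0},{"linear":[0,0,0],"roll":0}]'|grep -v rot
```

```text
time_s: 7.47
position: [0.5719, 0.0666, 0.0779]
tool_rot: [[-0.249, 0.969, -0.0], [0.969, 0.249, 0.0], [0.0, -0.0, -1.0]]
ft_force: [0.8, 0.0, -4.2]
grip_width: 0.0428
gripper_force: 52.7
time_s: 7.8
position: [0.572, 0.0666, 0.076]
ft_force: [-0.2, -0.4, -3.9]
grip_width: 0.0428
gripper_force: 52.7
```

```bash
for i in 1 2; do python3 -m jog '[{"linear":[0,0,0.03],"roll":0},{"linear":[0,0,0.02],"roll":0},{"linear":[0,0,0],"roll":0},{"linear":[0,0,0],"roll":0}]'|grep -E 'pos|ft'; done
```

```text
position: [0.5721, 0.0666, 0.0742]
ft_force: [-1.5, -0.1, 4.0]
position: [0.5721, 0.0666, 0.0741]
ft_force: [-6.8, 0.5, 22.5]
```

```bash
python3 -m jog '[{"linear":[0,0,-0.03],"roll":0},{"linear":[0,0,-0.01],"roll":0},{"linear":[0,0,0],"roll":0}]'|grep -E 'pos|ft'
python3 -m jog '[{"linear":[0,0,0],"roll":0},{"linear":[0,0,0],"roll":0},{"linear":[0,0,0],"roll":0},{"linear":[0,0,0],"roll":0},{"linear":[0,0,0],"roll":0},{"linear":[0,0,0],"roll":0},{"linear":[0,0,0],"roll":0},{"linear":[0,0,0],"roll":0}]' 1 50
python3 -m jog '[{"linear":[0,0,-0.2],"roll":0},{"linear":[0,0,-0.4],"roll":0},{"linear":[0,0,-0.8],"roll":0},{"linear":[0,0,-0.8],"roll":0},{"linear":[0,0,-0.9],"roll":0},{"linear":[0,0,-0.9],"roll":0},{"linear":[0,0,-0.6],"roll":0},{"linear":[0,0,0],"roll":0}]' 1 50 >/dev/null
python3 w.py 0.5424 0.178 0.23 104.3
python3 - <<'E'
from h import *
t=optics.get_image('side')
i=cv2.resize(t[120:220,240:380],(784,560),interpolation=cv2.INTER_CUBIC)
cv2.imwrite(f'pics/placed.png',np.clip((i[:,:,::-1]/255.)**.6*255,0,255).astype('uint8'))
E
```

```text
position: [0.5721, 0.0666, 0.0742]
ft_force: [-2.2, -0.2, 9.3]
time_s: 9.38
position: [0.5719, 0.0666, 0.0732]
tool_rot: [[-0.249, 0.969, -0.0], [0.969, 0.249, -0.0], [-0.0, -0.0, -1.0]]
ft_force: [-0.1, -0.6, -0.1]
grip_width: 0.0857
gripper_force: 0.0
t 10.05 pos [0.5732 0.0666 0.2636] yang 14.42 shift [ 2.89 -0.06  0.83] roll -17.98 w 0.0852 gf 0.0 ft [ 0.4 -0.4  0.9]
```

View pics/placed.png

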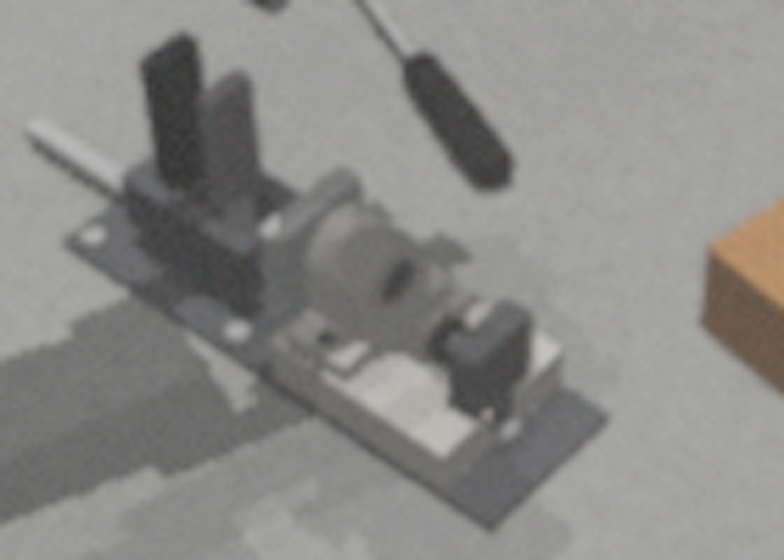

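The housing now stands upright on the bed, next to the fixed jaw at about (340,280). The sliding jaw is at (490,360) and the nose is clear of the housing. Now I go over the grip.

```bash
python3 -m jog '[{"linear":[0.4,0,0],"roll":-0.7},{"linear":[0.6,0,0],"roll":0},{"linear":[0.8,0,0.2],"roll":0},{"linear":[0.7,0,0.2],"roll":0},{"linear":[0.35,-0.2,0.2],"roll":0},{"linear":[0,0,0],"roll":-0.5},{"linear":[0,0,0],"roll":-1},{"linear":[0,0,0],"roll":-1},{"linear":[0,0,0],"roll":-1},{"linear":[0,0,0],"roll":-1},{"linear":[0,0,0],"roll":-1},{"linear":[0,0,0],"roll":-1}]' 1 20 >/dev/null
python3 -m jog '[{"linear":[0,0,0],"roll":-1},{"linear":[0,0,0],"roll":-1},{"linear":[0,0,0],"roll":-1},{"linear":[0,0,0],"roll":-1},{"linear":[0,0,0],"roll":-1},{"linear":[0,0,0],"roll":-1},{"linear":[0,0,0],"roll":-1},{"linear":[0,0,0],"roll":-1},{"linear":[0,0,0],"roll":-1},{"linear":[0,0,0],"roll":-1},{"linear":[0,0,0],"roll":-0.8},{"linear":[0,0,0],"roll":0}]' 1 20 >/dev/null
python3 w.py 0.5424 0.178 0.107 104.3
```

```text
t 12.1 pos [0.5296 0.1728 0.2322] yang 104.55 shift [-0.35  0.04  3.13] roll 0.05 w 0.0853 gf 0.0 ft [-0.3 -0.  -1. ]
```

```bash
python3 -m jog '[{"linear":[-0.35,0.04,0],"roll":0.05},{"linear":[0,0,0.2],"roll":0},{"linear":[0,0,0.5],"roll":0},{"linear":[0,0,0.6],"roll":0},{"linear":[0,0,0],"roll":0},{"linear":[0,0,0],"roll":0}]' 1 20 >/dev/null
python3 w.py 0.5424 0.178 0.107 104.3
python3 - <<'E'
from h import *
for n in('top','side'): cv2.imwrite(f'pics/pre_{n}.png',optics.get_image(n)[:,:,::-1])
t=cv2.imread('pics/pre_top.png');s=cv2.imread('pics/pre_side.png')
a=np.hstack([cv2.resize(t[165:265,170:270],(400,400),interpolation=2),cv2.resize(s[115:215,245:345],(400,400),interpolation=2)])
cv2.imwrite('pics/pre.png',np.clip((a/255.)**.6*255,0,255).astype('uint8'))
E
```

```text
t 12.6 pos [0.5425 0.1777 0.1801] yang 104.1 shift [-0.01  0.01  1.83] roll -0.04 w 0.0854 gf 0.0 ft [-0.2 -0.3  1. ]
```

View pics/pre.png

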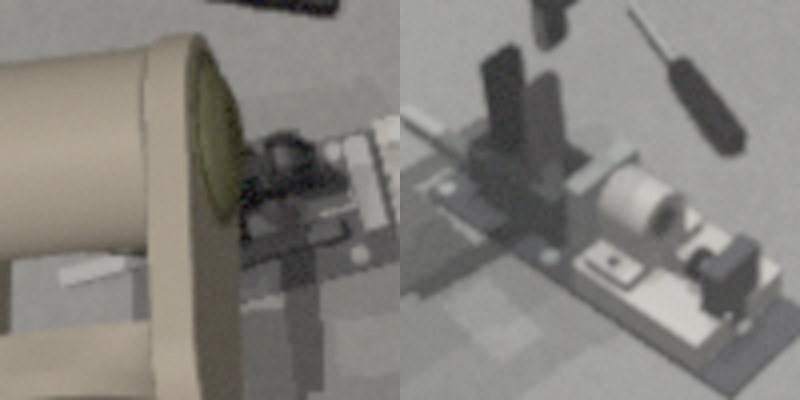

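The side view (right) shows the jaw clear of the housing and unoccluded at about (730,280). A finger is at (548,20), above the trigger. Now I descend to the grip.

```bash
cat > j.py <<'E'
from h import *
from rig import env
ref=cv2.cvtColor(cv2.imread('pics/pre_side.png'),6).astype('float32')
u0,v0,u1,v1=419-0,0,0,0
c=np.radians(-75.67);C=np.array([[np.cos(c),-np.sin(c)],[np.sin(c),np.cos(c)]]);o=np.array([.5424,.1780])
def cx(p): return proj('side',[*(o+C@np.array(p[:2])),p[2]])
# jaw block + nose template around jaw origin guess .1975, z .06
P0=cx((.192,0,.06));T0=(P0-[14,14]).round().astype(int);tpl=ref[T0[1]:T0[1]+28,T0[0]:T0[0]+28]
up=lambda a:cv2.resize(a,None,fx=4,fy=4,interpolation=cv2.INTER_CUBIC)
def jaw():
    g=cv2.cvtColor(optics.get_image('side')[:,:,::-1].copy(),6).astype('float32')
    best=[]
    for d in np.arange(-.004,.056,.0005):
        s=cx((.192-d,0,.06))-P0+T0
        w=cv2.getRectSubPix(g,(28,28),tuple(s+13.5))
        best.append((float(cv2.matchTemplate(w,tpl,cv2.TM_CCOEFF_NORMED)[0,0]),d))
    return max(best)
if __name__=='__main__':
    s=env.observe();f=s['ft_force'][:2]@C
    print('t',round(s['time_s'],2),'travel mm',[round(x,3) for x in np.array(jaw())*[1,1000]],'w',round(s['grip_width']*1e3,1),'gf',round(s['gripper_force'],1),'F_clampx',round(f[0],1),'z',s['position'][2].round(4),'tcpx',((s['position'][:2]-o)@C).round(4))
E
python3 -m jog '[{"linear":[0,0,0.4],"roll":0},{"linear":[0,0,0.4],"roll":0},{"linear":[0,0,0.3],"roll":0},{"linear":[0,0,0.3],"roll":0},{"linear":[0,0,0.2],"roll":0},{"linear":[0,0,0.2],"roll":0},{"linear":[0,0,0],"roll":0},{"linear":[0,0,0],"roll":0}]' 1 20; python3 j.py
```

```text
time_s: 13.37
position: [0.5435, 0.1779, 0.1096]
tool_rot: [[-0.97, -0.245, 0.0], [-0.245, 0.97, 0.0], [-0.0, -0.0, -1.0]]
ft_force: [0.5, 0.5, -0.1]
grip_width: 0.0851
gripper_force: 0.0
t 13.37 travel mm [np.float64(0.999), np.float64(0.0)] w 85.1 gf 0.0 F_clampx -0.3 z 0.1096 tcpx [0.0004 0.0011]
```

```bash
python3 -m jog '[{"linear":[0,0,0],"roll":0},{"linear":[0,0,0],"roll":0},{"linear":[0,0,0],"roll":0},{"linear":[0,0,0],"roll":0},{"linear":[0,0,0],"roll":0},{"linear":[0,0,0],"roll":0},{"linear":[0,0,0],"roll":0},{"linear":[0,0,0],"roll":0},{"linear":[0,0,0],"roll":0},{"linear":[0,0,0],"roll":0}]' -0.27 20 >/dev/null; python3 j.py
python3 -m jog '[{"linear":[0,0,0],"roll":0},{"linear":[0,0,0],"roll":0},{"linear":[0,0,0],"roll":0},{"linear":[0,0,0],"roll":0},{"linear":[0,0,0],"roll":0},{"linear":[0,0,0],"roll":0},{"linear":[0,0,0],"roll":0},{"linear":[0,0,0],"roll":0},{"linear":[0,0,0],"roll":0},{"linear":[0,0,0],"roll":0}]' 1 20 >/dev/null; python3 j.py
```

```text
t 14.25 travel mm [np.float64(0.717), np.float64(17.0)] w 31.3 gf 10.6 F_clampx -7.1 z 0.1108 tcpx [-0.0009  0.0016]
t 15.13 travel mm [np.float64(0.712), np.float64(17.0)] w 85.5 gf 0.0 F_clampx -0.2 z 0.1092 tcpx [0.0003 0.0008]
```

```bash
python3 -m jog '[{"linear":[0,0,0],"roll":0},{"linear":[0,0,0],"roll":0},{"linear":[0,0,0],"roll":0},{"linear":[0,0,0],"roll":0},{"linear":[0,0,0],"roll":0},{"linear":[0,0,0],"roll":0},{"linear":[0,0,0],"roll":0}]' 0.1 20 >/dev/null; python3 j.py
python3 -m jog '[{"linear":[0,0,0],"roll":0},{"linear":[0,0,0],"roll":0},{"linear":[0,0,0],"roll":0},{"linear":[0,0,0],"roll":0}]' -0.1 20 >/dev/null; python3 j.py
python3 -m jog '[{"linear":[0,0,0],"roll":0},{"linear":[0,0,0],"roll":0},{"linear":[0,0,0],"roll":0},{"linear":[0,0,0],"roll":0}]' -0.27 20 >/dev/null; python3 j.py
python3 -m jog '[{"linear":[0,0,0],"roll":0},{"linear":[0,0,0],"roll":0},{"linear":[0,0,0],"roll":0},{"linear":[0,0,0],"roll":0},{"linear":[0,0,0],"roll":0},{"linear":[0,0,0],"roll":0},{"linear":[0,0,0],"roll":0},{"linear":[0,0,0],"roll":0},{"linear":[0,0,0],"roll":0}]' 1 20 >/dev/null; python3 j.py
```

```text
t 15.77 travel mm [np.float64(0.68), np.float64(19.0)] w 47.0 gf 2.8 F_clampx 5.3 z 0.1097 tcpx [0.0012 0.0012]
t 16.15 travel mm [np.float64(0.614), np.float64(23.5)] w 38.3 gf 3.4 F_clampx 8.0 z 0.1098 tcpx [0.0014 0.0013]
t 16.53 travel mm [np.float64(0.598), np.float64(30.0)] w 31.7 gf 10.5 F_clampx -6.4 z 0.1103 tcpx [-0.0009  0.0014]
t 17.33 travel mm [np.float64(0.598), np.float64(29.5)] w 85.3 gf 0.0 F_clampx -0.7 z 0.1092 tcpx [0.0003 0.0009]
```

```bash
python3 -m jog '[{"linear":[0,0,0],"roll":0},{"linear":[0,0,0],"roll":0},{"linear":[0,0,0],"roll":0},{"linear":[0,0,0],"roll":0},{"linear":[0,0,0],"roll":0},{"linear":[0,0,0],"roll":0},{"linear":[0,0,0],"roll":0}]' 0.25 20 >/dev/null; python3 j.py
python3 -m jog '[{"linear":[0,0,0],"roll":0},{"linear":[0,0,0],"roll":0},{"linear":[0,0,0],"roll":0},{"linear":[0,0,0],"roll":0}]' 0.15 20 >/dev/null; python3 j.py
python3 -m jog '[{"linear":[0,0,0],"roll":0},{"linear":[0,0,0],"roll":0},{"linear":[0,0,0],"roll":0},{"linear":[0,0,0],"roll":0}]' 0.05 20 >/dev/null; python3 j.py
```

```text
t 17.97 travel mm [np.float64(0.598), np.float64(30.0)] w 53.5 gf 1.5 F_clampx 2.8 z 0.1094 tcpx [0.0005 0.001 ]
t 18.35 travel mm [np.float64(0.589), np.float64(31.0)] w 49.2 gf 3.1 F_clampx 6.1 z 0.1095 tcpx [0.001  0.0011]
t 18.73 travel mm [np.float64(0.595), np.float64(33.0)] w 44.6 gf 3.4 F_clampx 6.6 z 0.1097 tcpx [0.0011 0.0012]
```

```bash
python3 -m jog '[{"linear":[0,0,0],"roll":0},{"linear":[0,0,0],"roll":0},{"linear":[0,0,0],"roll":0},{"linear":[0,0,0],"roll":0}]' -0.05 20 >/dev/null; python3 j.py
python3 -m jog '[{"linear":[0,0,0],"roll":0},{"linear":[0,0,0],"roll":0},{"linear":[0,0,0],"roll":0},{"linear":[0,0,0],"roll":0}]' -0.15 20 >/dev/null; python3 j.py
python3 - <<'E'
from h import *
t=optics.get_image('side')
cv2.imwrite('pics/c3_side.png',t[:,:,::-1])
i=cv2.resize(t[140:210,270:350],(800,600)if 0 else(686,600),interpolation=cv2.INTER_CUBIC)
cv2.imwrite(f'pics/press.png',np.clip((i[:,:,::-1]/255.)**.6*255,0,255).astype('uint8'))
E
```

```text
t 19.12 travel mm [np.float64(0.585), np.float64(35.0)] w 40.9 gf 3.5 F_clampx 7.0 z 0.1097 tcpx [0.0012 0.0012]
t 19.5 travel mm [np.float64(0.581), np.float64(36.5)] w 36.4 gf 5.9 F_clampx 7.9 z 0.1098 tcpx [0.0015 0.0013]
```

View pics/press.png

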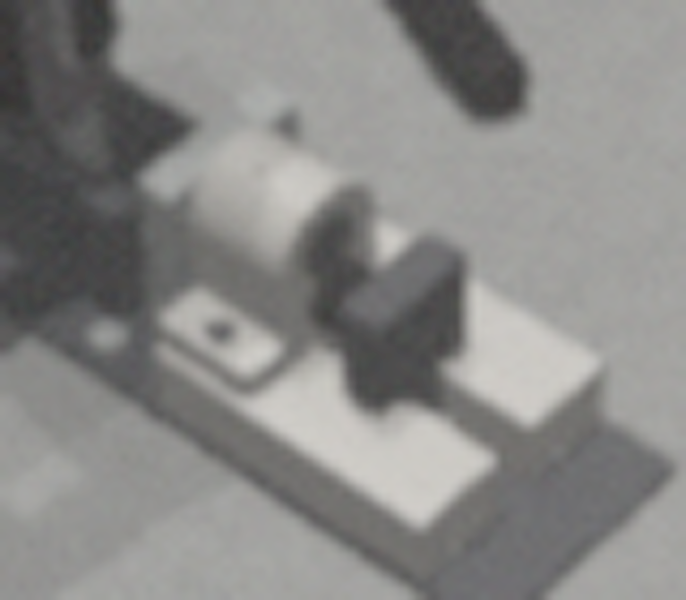

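The housing is against the fixed jaw and the nose is just touching it, at about (330,290). I finish this stroke, release, then press with a fourth.

```bash
python3 -m jog '[{"linear":[0,0,0],"roll":0},{"linear":[0,0,0],"roll":0},{"linear":[0,0,0],"roll":0},{"linear":[0,0,0],"roll":0}]' -0.27 20 >/dev/null; python3 j.py
python3 -m jog '[{"linear":[0,0,0],"roll":0},{"linear":[0,0,0],"roll":0},{"linear":[0,0,0],"roll":0},{"linear":[0,0,0],"roll":0},{"linear":[0,0,0],"roll":0},{"linear":[0,0,0],"roll":0},{"linear":[0,0,0],"roll":0},{"linear":[0,0,0],"roll":0},{"linear":[0,0,0],"roll":0}]' 1 20 >/dev/null; python3 j.py
python3 -m jog '[{"linear":[0,0,0],"roll":0},{"linear":[0,0,0],"roll":0},{"linear":[0,0,0],"roll":0},{"linear":[0,0,0],"roll":0},{"linear":[0,0,0],"roll":0},{"linear":[0,0,0],"roll":0},{"linear":[0,0,0],"roll":0}]' 0.25 20 >/dev/null; python3 j.py
python3 -m jog '[{"linear":[0,0,0],"roll":0},{"linear":[0,0,0],"roll":0},{"linear":[0,0,0],"roll":0},{"linear":[0,0,0],"roll":0}]' 0.15 20 >/dev/null; python3 j.py
```

```text
t 19.93 travel mm [np.float64(0.544), np.float64(41.0)] w 31.8 gf 19.0 F_clampx -4.2 z 0.1102 tcpx [-0.0006  0.0013]
t 20.73 travel mm [np.float64(0.586), np.float64(35.0)] w 85.3 gf 0.0 F_clampx -0.4 z 0.1092 tcpx [0.0003 0.0008]
t 21.37 travel mm [np.float64(0.587), np.float64(35.5)] w 53.4 gf 2.6 F_clampx 5.7 z 0.1095 tcpx [0.0007 0.001 ]
t 21.75 travel mm [np.float64(0.579), np.float64(37.0)] w 49.1 gf 4.1 F_clampx 9.0 z 0.1096 tcpx [0.0012 0.0011]
```

```bash
python3 -m jog '[{"linear":[0,0,0],"roll":0},{"linear":[0,0,0],"roll":0},{"linear":[0,0,0],"roll":0},{"linear":[0,0,0],"roll":0}]' 0.07 20 >/dev/null; python3 j.py
python3 -m jog '[{"linear":[0,0,0],"roll":0},{"linear":[0,0,0],"roll":0},{"linear":[0,0,0],"roll":0},{"linear":[0,0,0],"roll":0}]' 0.0 20 >/dev/null; python3 j.py
```

```text
t 22.13 travel mm [np.float64(0.567), np.float64(37.5)] w 45.9 gf 5.2 F_clampx 11.3 z 0.1098 tcpx [0.0016 0.0012]
t 22.52 travel mm [np.float64(0.557), np.float64(38.5)] w 42.9 gf 6.2 F_clampx 12.5 z 0.11 tcpx [0.002  0.0013]
```

```bash
python3 -m jog '[{"linear":[0,0,0],"roll":0},{"linear":[0,0,0],"roll":0},{"linear":[0,0,0],"roll":0},{"linear":[0,0,0],"roll":0}]' -0.1 20 >/dev/null; python3 j.py
python3 -m jog '[{"linear":[0,0,0],"roll":0},{"linear":[0,0,0],"roll":0},{"linear":[0,0,0],"roll":0},{"linear":[0,0,0],"roll":0}]' -0.15 20 >/dev/null; python3 j.py
```

```text
t 22.9 travel mm [np.float64(0.547), np.float64(41.0)] w 38.8 gf 7.3 F_clampx 15.4 z 0.1102 tcpx [0.0024 0.0014]
t 23.28 travel mm [np.float64(0.538), np.float64(42.0)] w 36.6 gf 12.6 F_clampx 10.1 z 0.1104 tcpx [0.0017 0.0014]
```

```bash
python3 -m jog '[{"linear":[0,0,0],"roll":0},{"linear":[0,0,0],"roll":0},{"linear":[0,0,0],"roll":0},{"linear":[0,0,0],"roll":0},{"linear":[0,0,0],"roll":0},{"linear":[0,0,0],"roll":0}]' >/dev/null; python3 j.py; python3 -c "
from rig import env;print(env.close_job())"
```

```text
t 23.83 travel mm [np.float64(0.539), np.float64(42.0)] w 36.9 gf 12.6 F_clampx 9.6 z 0.1104 tcpx [0.0017 0.0014]
the job is handed in; nothing more can be done
None
```

The job is handed in at 23.8 s: the housing stands on the bed against the fixed jaw with the trigger held squeezed, and I estimate (not measured directly) the nose presses at about 12 N, pushed in about 6.5 mm; no verdict came back.

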